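# Put the torque arm and caliper bracket away in the wheel-service tray

### The job

The rear hub of a bike taxi has been stripped: lay the steel torque arm and the L-shaped aluminium caliper bracket flat in the two empty pockets of the black tray, each in the pocket cut to its outline and turned to match it so that it lies right down on the pocket floor. Set them down rather than dropping them, and leave the throttle, the stem spacer, the headlight lens and the spanner in the tray where they are.

Things in the scene. Friction and masses are not known exactly. Their poses are not given: they have to be found in the camera images.
- tray: fixed black plastic shadow tray, 210 x 330 mm, 16 mm high, pockets 10 mm deep to a light grey floor 6 mm above the bench. Origin: centre of underside; x along the 210 mm side and the pockets, y along the 330 mm side. From -y to +y: torque-arm pocket (empty), bracket pocket (empty), spanner pocket (full). Pockets follow the outlines with 5 mm to spare all round, plus finger cut-outs
- torque_pocket (a point): floor of the torque-arm pocket, right under where torque_grip lies when seated; axes as the tray's. Seated, the arm's x points along the tray's +x. From here: channel 34 mm wide from x = -80 mm, then a 54 mm wide bay for the head at x = +41 to +95 mm; finger cut-outs, to the same floor, x = -30 to +30, y = -45 to +45 mm
- torque_pocket_head (a point): point on the same floor under the seated head, 68 mm along +x from torque_pocket
- bracket_pocket (a point): floor of the bracket pocket, right under where bracket_grip lies when seated; axes as the tray's. Seated, the bracket's x and y point along the tray's +x and +y. From here: channel 40 mm wide, x = -75 to +75 mm; bay for the foot x = +35 to +75, out to y = +65 mm; finger cut-outs, to the same floor, x = -30 to +30, y = -47 to +47 mm
- bracket_pocket_foot (a point): point on the same floor under the middle of the seated foot, 55 mm along +x and 37.5 mm along +y from bracket_pocket
- torque_grip (a point): torque arm (flat stainless bar, 8 mm thick, 165 mm long, about 0.28 kg, lying flat on the bench): grip centre on its shank, 4 mm above its underside. x runs along the bar to the head, z up. From here: tail end at x = -75 mm; round 44 mm head with axle slot centred at x = +68, ending at +90 mm; shank 24 mm wide in y; centre of mass about x = +15 mm
- torque_head (a point): centre of the torque arm's round head, half-way up its thickness, 68 mm along +x from torque_grip
- bracket_grip (a point): caliper bracket (flat L-shaped aluminium plate, 8 mm thick, about 0.1 kg, lying flat on the bench): grip centre in the middle of its long leg, 4 mm above its underside, z up. From here: long leg x = -70 to +70 mm, 30 mm wide in y; foot at x = +40 to +70 mm, reaching out to y = +60 mm; centre of mass about x = +13, y = +9 mm
- bracket_foot (a point): middle of the bracket's foot, half-way up its thickness, 55 mm along +x and 37.5 mm along +y from bracket_grip
- torque_arm: the torque arm as a whole (its origin is on its underside, 4 mm under torque_grip; same axes)
- caliper_bracket: the caliper bracket as a whole (its origin is on its underside, 4 mm under bracket_grip; same axes)
- throttle: bystander: black twist throttle, 145 mm long along its x, 46 mm wide and high with a cable stub at the side, lying on the bench among the parts; origin under its middle
- stem_spacer: bystander: blue-anodized stem spacer, a ring 40 mm in diameter and 30 mm high standing on the bench among the parts; origin at the centre of its underside
- headlight_lens: bystander: clear acrylic headlight lens, a dome 116 mm in diameter and 33 mm high; origin at the centre of its underside
- spanner: bystander: steel spanner, 158 mm long, lying in its own pocket at the +y side of the tray; origin at the centre of its underside
Things that resemble listed ones, but are neither listed nor needed, are in the scene too. There is more than one size of the caliper_bracket; the job needs the larger. What is shaped like the torque_arm but turquoise is not meant.

How it is judged:
By the outcome, as a careful person would: the job done as asked, in the order asked, and still so for the second after the job is handed in, with the robot touching nothing.
It also fails if it takes over 64 s, if anything falls off the work surface, if the arm or the gripper's body presses on something with over 40 N, if the wrist force passes 120 N, or if a joint passes its speed limit or range.

### The arm

A 6-joint arm with a two-finger parallel gripper is mounted at the origin on the work surface. World frame = base frame: x ahead of the robot, y to its left, z up, the work surface at z = 0. Lengths are in m, angles in rad, forces in N, time in s.
With the tool pointing down it reaches from about 0.225 to 0.875 m from the base axis. Payload 3.4 kg.
Tool frame: the origin (TCP) lies between the finger pads; the fingertips stand 11 mm ahead of it and the grasp point (between the pads) lies 8 mm behind it; z points along the fingers, y is the line along which they close (so a half turn about z gives the same grasp; the last joint's range is limited). The gripper opens to 85 mm and grips with 20 to 120 N. Pads are 22 mm wide; open, the fingers measure 114 mm over their backs; the gripper's body (76 mm by 85 mm) begins 54 mm behind the grasp point. The pads swing forward as they close: fully open they stand 13 mm farther back than shut.
Start: joints at [1.216, 0.276, 1.505, -0, 1.361, -0.121], TCP at [0.133, 0.559, 0.242] pointing down, gripper open.
Joint ranges: [-2.89, 2.89], [-0.75, 2.08], [0.22, 2.7], [-1.18, 4.32], [0.11, 2.71], [-2.7, 2.7]. Speed limits (rad/s): [2.57, 2.57, 3.14, 3.14, 3.14, 3.14].

### API

Orientations are given as a unit quaternion [w, x, y, z].
In Python, from rig import sensors, eyes, manip gives the robot as it stands.
- The arm moves only by the tool drive_tool, never from a script. Its argument "deltas" is a list of rows, each an object with "linear": the shift along the world's x, y, z in mm, a list of three; "twist": the turn about the world's z in degrees; "claw": the opening, from 0 (shut) to 1 (fully open). In form: [{"linear": [tx, ty, tz], "twist": twist, "claw": claw}, ...]. A call has 1 to 12 rows; each row is the pose to reach, as a shift and turn from the pose commanded when the call began; what a row does not reach only later rows make up. A row lasts 1/12 s, in which the tool goes at most 41.7 mm and 7.16 degrees, less where a joint would pass 70% of its speed; a pose out of reach is approached as far as the arm can. A call with a gripper value outside its range is refused whole. The fingers move at their own pace and stop on an object; "squeeze" is the grip in N (left out, the last holds). Time passes only in rows, so rows that repeat a pose let the fingers close. It gives the time, the measured TCP pose, the force, the opening and the grip force at its end, in the units of the state.
- sensors.get_state(): the state, without advancing time (a new reading comes with each control period).
- eyes.get_image(name): name is "scene" or "top"; returns the picture (480x640x3 uint8, red, green, blue); there is no depth.
- eyes.camera_model(name): a dict with "intrinsics" (3x3 intrinsics, pixels), "R" (3x3) and "t" (3): a world point X has camera coordinates R X + t. Camera axes: x right, y down, z forward; pixel columns grow to the right and rows downward; lengths in m; the calibration is good to about 2 mm. A picture is of the moment at which its call begins. camera_model takes no time and is no camera call.
- manip.sign_off(): hands the job in; it is judged then, once.
The state is a dict: "clock": time; "qpos": joint angles; "qd": joint speeds; "effort": joint torques, N m; "position": TCP position; "ee_rot": TCP orientation; "contact_force": force on the tool from outside, world axes, zero at the start; "moment": the same for the moment, N m; "width": finger opening in m; "gripper_force": force on a finger pad.
Only numpy, scipy, OpenCV 4.12 (cv2) and the standard library are available. Lean on these libraries where they do the work, as an engineer would, in place of code of your own. Each camera call takes 0.05 s, during which the arm holds its last target. There are 200 camera calls.

## Working session

There is one attempt and no reset: what is moved stays moved. The work goes in short steps, Python scripts to look and compute and a tool call to move; the robot and the scene stay as the last step left them, time stands still between calls to the robot, and variables do not carry over. Pictures are saved under pics/ and viewed, at most 10 in all, crops included, and the job is handed in when it is done.

Besides the shell and the picture viewer there is one more tool, called after "Request:" as name(argument=value, ...), one argument or row to a line, values as JSON. drive_tool: Moves the arm, as the interface text tells. Its arguments: {"type":"object","properties":{"deltas":{"type":"array","items":{"type":"object","properties":{"linear":{"type":"array","items":{"type":"number"}},"twist":{"type":"number"},"claw":{"type":"number"}}}},"squeeze":{"type":"number"}},"required":["deltas"]}

```bash
mkdir -p pics
python3 - <<'E'
from rig import sensors, eyes
import cv2, numpy as np
for n in("top","scene"):
    im=eyes.get_image(n); cv2.imwrite(f"pics/{n}0.png",im[:,:,::-1])
    m=eyes.camera_model(n); print(n,m)
print(sensors.get_state())
E
```

```text
top {'intrinsics': array([[541.90726276,   0.        , 311.82029568],
       [  0.        , 541.90726276, 230.70347323],
       [  0.        ,   0.        ,   1.        ]]), 'R': array([[-0.01425511, -0.99980281, -0.01382506],
       [-0.98165152,  0.01662301, -0.18995781],
       [ 0.19015016,  0.01086353, -0.98169491]]), 't': array([-0.03125969,  0.52668213,  1.31784077])}
scene {'intrinsics': array([[606.09725128,   0.        , 320.87413037],
       [  0.        , 606.09725128, 238.85398308],
       [  0.        ,   0.        ,   1.        ]]), 'R': array([[ 0.85109976,  0.52489327,  0.01078217],
       [ 0.3605202 , -0.56939744, -0.73879073],
       [-0.38164694,  0.6326718 , -0.67384865]]), 't': array([-0.44579271, -0.18864026,  1.64219321])}
{'clock': 0.1, 'qpos': array([ 1.21595692e+00,  2.76537881e-01,  1.50604006e+00,  1.88513049e-05,
        1.36067441e+00, -1.21020359e-01]), 'qd': array([-0.00099507, -0.00115838, -0.00295741, -0.00029293,  0.00033488,
        0.00030204]), 'effort': array([ 9.77571763e-04, -4.17699623e+01, -2.46405369e+01, -2.54118377e-04,
        5.78849518e-03, -4.61842532e-06]), 'position': array([0.13307399, 0.55891788, 0.24150933]), 'ee_rot': array([-2.04545799e-04,  1.16645311e-01,  9.93173289e-01, -8.04300345e-04]), 'contact_force': array([0.86705138, 0.02115984, 0.1255572 ]), 'moment': array([ 0.01657833, -0.02368355, -0.05370454]), 'gripper_force': 0.0, 'width': 0.0853872475678633}
```

View pics/top0.png

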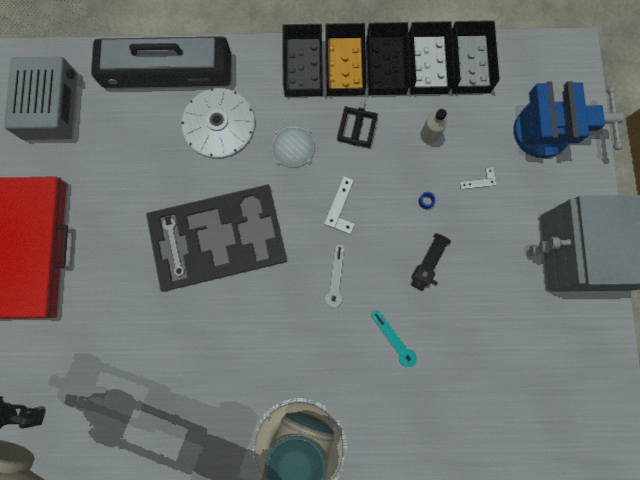

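View pics/scene0.png

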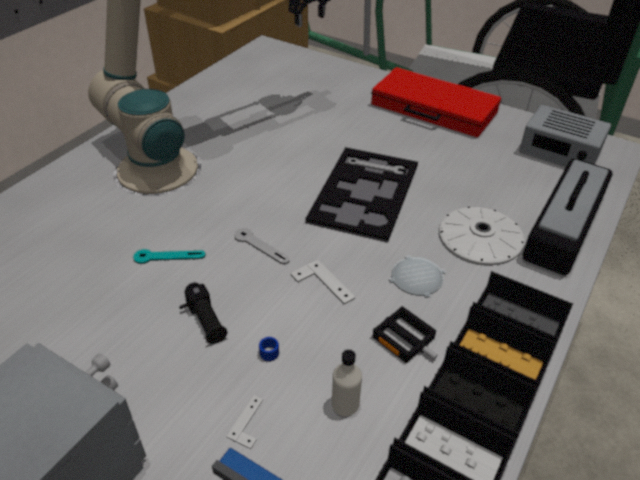

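Top view candidates:
- L-brackets: (340,207) is large and (480,182) is small. The larger one is wanted.
- Bars: (337,275) is grey steel and (395,338) is turquoise. The steel one is wanted.

The tray is at about (217,237), with the spanner on its left, which is the +y side. I'll confirm these in a crop.

Run:
```python
import cv2, numpy as np
t=cv2.imread("pics/top0.png")
cv2.imwrite("pics/crop1.png",cv2.resize(t[155:375,135:510],(800,469),interpolation=cv2.INTER_CUBIC))
for p in [(205,345),(297,335),(275,338),(255,300),(236,215),(230,260),(268,255),(250,190)]:
    print(p,t[p])
```

```text
(205, 345) [129 131 124]
(297, 335) [67 67 66]
(275, 338) [152 153 144]
(255, 300) [131 131 125]
(236, 215) [101  99  96]
(230, 260) [102  99  99]
(268, 255) [50 50 48]
(250, 190) [53 52 53]
```

View pics/crop1.png

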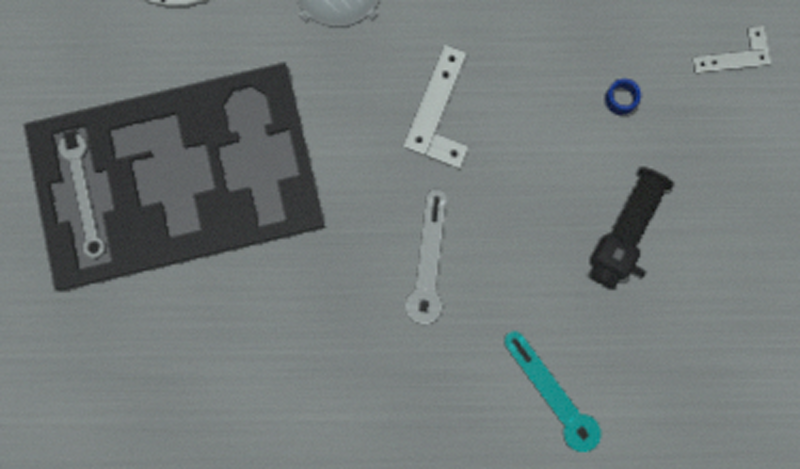

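The crop confirms both targets: the large bracket at crop (435,105) and the steel torque arm at crop (428,258). The turquoise bar and the small L are decoys. Next I'll fit poses in both cameras.

```bash
cat > fit.py <<'E'
import cv2, numpy as np
from rig import eyes
from scipy.optimize import minimize
CM={n:eyes.camera_model(n) for n in("top","scene")}
def proj(n,P):
    m=CM[n]; c=np.asarray(P,float)@m["R"].T+m["t"]; c=c@m["intrinsics"].T; return c[:,:2]/c[:,2:]
def unproj(n,uv,z):
    m=CM[n]; d=m["R"].T@np.linalg.solve(m["intrinsics"],[*uv,1]); o=-m["R"].T@m["t"]; return o+d*(z-o[2])/d[2]
def tf(poly,x,y,a,z):
    c,s=np.cos(a),np.sin(a); p=np.asarray(poly,float)@np.array([[c,s],[-s,c]])+[x,y]
    return np.c_[p,np.full(len(p),z)]
S=4
def mask(n,polys3,box):
    x0,y0,x1,y1=box; im=np.zeros(((y1-y0)*S,(x1-x0)*S),np.uint8)
    for P in polys3:
        q=(proj(n,P)-[x0,y0]+.5)*S-.5
        cv2.fillPoly(im,[np.round(q*16).astype(np.int32)],255,shift=4)
    return cv2.GaussianBlur(cv2.resize(im,(x1-x0,y1-y0),interpolation=cv2.INTER_AREA).astype(np.float32)/255,(0,0),.8)
def box(n,pts,m=10):
    q=proj(n,pts); a=np.maximum(q.min(0)-m,0).astype(int); b=np.minimum(q.max(0)+m,[640,480]).astype(int); return (*a,*b)
def rect(a,b,c,d): return [(a,c),(b,c),(b,d),(a,d)]
def circ(x,y,r): t=np.linspace(0,2*np.pi,40,endpoint=False); return np.c_[x+r*np.cos(t),y+r*np.sin(t)]
ARM=[rect(-.063,.068,-.012,.012),circ(.068,0,.022),circ(-.063,0,.012)]
BRK=[rect(-.07,.07,-.015,.015),rect(.04,.07,-.015,.06)]
def lsq(basis,g,w=None):
    B=np.stack([b.ravel() for b in basis],1); y=g.ravel().astype(float)
    if w is not None: k=w.ravel()>0; B,y=B[k],y[k]
    c=np.linalg.lstsq(B,y,rcond=None)[0]; return ((B@c-y)**2).sum()/((y-y.mean())**2).sum()
def gray(n,src=None):
    im=src[n] if src else cv2.imread(f"pics/{n}0.png"); return cv2.cvtColor(im,cv2.COLOR_BGR2GRAY).astype(np.float32)
def fitpart(polys,x0,ztop=.008,cams=("top","scene"),src=None,m=6):
    data=[]
    for n in cams:
        b=box(n,np.vstack([tf(p,*x0,ztop) for p in polys]),m); data.append((n,b,gray(n,src)[b[1]:b[3],b[0]:b[2]]))
    def f(v):
        v=np.array(v)*[.01,.01,.1]+x0; e=0
        for n,b,g in data:
            M=mask(n,[tf(p,*v,ztop) for p in polys],b); U=mask(n,[tf(p,*v,z) for p in polys for z in(ztop,ztop-.004,ztop-.008)],b)-M
            yy,xx=np.mgrid[:g.shape[0],:g.shape[1]]/50.
            e+=lsq([M,U,np.ones_like(g),xx,yy],g)
        return e
    r=minimize(f,[0,0,0],method="Nelder-Mead",options=dict(initial_simplex=[[0,0,0],[.6,0,0],[0,.6,0],[0,0,.6]],maxiter=400,xatol=.003,fatol=1e-6))
    return r.x*[.01,.01,.1]+x0, r.fun
E
cat > m1.py <<'E'
from fit import *
pt=lambda u,v,z=.008: unproj("top",(u,v),z)[:2]
def init(c,h): d=h-c; return [*c,np.arctan2(d[1],d[0])]
k=lambda X,Y:(135+X*375/800,155+Y*220/469)
h,t=pt(*k(424,306)),pt(*k(437,200))
a0=init(t+(h-t)*.5,h)
e0,e1=pt(*k(455,52)),pt(*k(417,142)); b0=init((e0+e1)/2,e1)
for nm,P,i in(("arm",ARM,a0),("brk",BRK,b0)):
    for c in (("top","scene"),("top",),("scene",)): v,f=fitpart(P,i,cams=c); print(nm,c,v.round(4),np.degrees(v[2]).round(1),round(f,3))
# tray
TP=[rect(-.08,.06,-.017,.017),circ(.068,0,.027),rect(-.03,.03,-.045,.045)]
BP=[rect(-.075,.075,-.02,.02),rect(.035,.075,-.02,.065),rect(-.03,.03,-.047,.047)]
c=[unproj("top",k(*p),.016)[:2] for p in((286,64),(324,228),(56,290),(24,124))]
ctr=np.mean(c,0); d=(c[0]+c[3]-c[1]-c[2]); t0=np.array([*ctr,np.arctan2(d[1],d[0]),-.0075,-.105,0,-.003])
sh=lambda P,x,y:[np.asarray(p)+[x,y] for p in P]
def run(cams):
    T=rect(-.105,.105,-.165,.165); data=[]
    for n in cams:
        b=box(n,tf(T,*t0[:3],.016),8); w=1-mask(n,[tf(rect(-.1,.1,.07,.155),*t0[:3],z) for z in(.016,)],b); w=(w>.99)*1
        data.append((n,b,w,gray(n)[b[1]:b[3],b[0]:b[2]]))
    sc=np.array([.01,.01,.1,.01,.01,.01,.01])
    def f(v):
        v=np.array(v)*sc+t0; e=0
        for n,b,w,g in data:
            M=mask(n,[tf(T,*v[:3],.016)],b); U=mask(n,[tf(T,*v[:3],z) for z in(.016,.008,0)],b)-M
            pk=sh(TP,*v[3:5])+sh(BP,*v[5:7])
            K=mask(n,[tf(p,*v[:3],.006) for p in pk],b)*mask(n,[tf(p,*v[:3],.016) for p in pk],b)
            e+=lsq([M,U,K,np.ones_like(g)],g,w)
        return e
    x=np.zeros(7)
    for _ in range(3):
        r=minimize(f,x,method="Nelder-Mead",options=dict(initial_simplex=np.vstack([x,x+.5*np.eye(7)]),maxiter=500,xatol=.003,fatol=1e-6)); x=r.x
    return x*sc+t0,r.fun
for cams in(("top","scene"),("top",),("scene",)):
    v,f=run(cams); print("tray",cams,v.round(4),np.degrees(v[2]).round(2),round(f,3))
    print(" torque_pocket",tf([v[3:5]],*v[:3],0)[0][:2].round(4),"bracket_pocket",tf([v[5:7]],*v[:3],0)[0][:2].round(4))
E
time python3 m1.py
```

```text
arm ('top', 'scene') [ 0.4282 -0.1     2.9982] 171.8 1.127
arm ('top',) [ 0.4248 -0.0996  3.0039] 172.1 0.842
arm ('scene',) [ 0.4284 -0.0999  3.0009] 171.9 0.279
brk ('top', 'scene') [ 0.6148 -0.1101  2.742 ] 157.1 0.849
brk ('top',) [ 0.6115 -0.1108  2.7403] 157.0 0.315
brk ('scene',) [ 0.615  -0.1099  2.7373] 156.8 0.48
tray ('top', 'scene') [ 5.234e-01  2.115e-01  2.268e-01 -8.600e-03 -1.056e-01 -5.000e-04
 -2.000e-04] 12.99 0.055
 torque_pocket [0.5387 0.1067] bracket_pocket [0.523  0.2112]
tray ('top',) [ 5.220e-01  2.107e-01  2.223e-01 -8.800e-03 -1.054e-01 -6.000e-04
 -2.000e-04] 12.74 0.017
 torque_pocket [0.5366 0.106 ] bracket_pocket [0.5215 0.2103]
tray ('scene',) [ 5.248e-01  2.130e-01  2.244e-01 -7.700e-03 -1.067e-01  5.000e-04
 -1.300e-03] 12.86 0.015
 torque_pocket [0.541  0.1072] bracket_pocket [0.5256 0.2118]
real	0m18.917s
user	0m18.601s
sys	0m0.529s
```

The two cameras agree on the relative offsets to about 1 mm, so I'll use the mean:
- **Torque arm:** (426.6, -99.8) mm at 172.0°, going to (538.8, 106.6) mm at 12.8°.
- **Bracket:** (613.2, -110.4) mm at 157.0°, going to (523.5, 210.9) mm at 12.8°.

I'm moving above the torque arm.

Request:
drive_tool(
  deltas=[
    {"linear": [293.5, -659, -140], "twist": 5.4, "claw": 0.6},
    {"linear": [293.5, -659, -140], "twist": 5.4, "claw": 0.6},
    {"linear": [293.5, -659, -140], "twist": 5.4, "claw": 0.6},
    {"linear": [293.5, -659, -140], "twist": 5.4, "claw": 0.6},
    {"linear": [293.5, -659, -140], "twist": 5.4, "claw": 0.6},
    {"linear": [293.5, -659, -140], "twist": 5.4, "claw": 0.6},
    {"linear": [293.5, -659, -140], "twist": 5.4, "claw": 0.6},
    {"linear": [293.5, -659, -140], "twist": 5.4, "claw": 0.6},
    {"linear": [293.5, -659, -140], "twist": 5.4, "claw": 0.6},
    {"linear": [293.5, -659, -140], "twist": 5.4, "claw": 0.6},
    {"linear": [293.5, -659, -140], "twist": 5.4, "claw": 0.6},
    {"linear": [293.5, -659, -140], "twist": 5.4, "claw": 0.6},
  ],
  squeeze=70,
)

```text
clock: 1.1
position: [0.3329, 0.1091, 0.1468]
ee_rot: [0.0, 0.07, 0.998, 0.0]
contact_force: [1.3, 0.7, 0.7]
width: 0.0516
gripper_force: 0.0
```

Request:
drive_tool(
  deltas=[
    {"linear": [93.6, -209, -47]},
    {"linear": [93.6, -209, -47]},
    {"linear": [93.6, -209, -47]},
    {"linear": [93.6, -209, -47]},
    {"linear": [93.6, -209, -47]},
    {"linear": [93.6, -209, -47]},
    {"linear": [93.6, -209, -60]},
    {"linear": [93.6, -209, -80]},
    {"linear": [93.6, -209, -100]},
    {"linear": [93.6, -209, -110]},
    {"linear": [93.6, -209, -110]},
  ],
)

```text
$.deltas[0]: bad value
```

Run:
```python
from rig import sensors, eyes
import cv2
s=eyes.get_image("scene")[200:290,200:330,::-1];t=eyes.get_image("top")[220:320,280:410,::-1]
cv2.imwrite("pics/p1.png",cv2.hconcat([cv2.resize(s,(400,300),interpolation=2),cv2.resize(t,(400,300),interpolation=2)]))
print(sensors.get_state()["position"])
```

```text
[0.3349031  0.1056979  0.14631862]
```

View pics/p1.png

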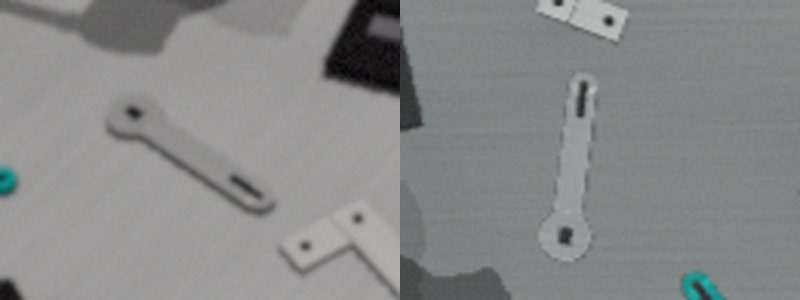

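The move was refused because every row needs all its keys, so the picture only shows the arm undisturbed. I'll resend it.

Request:
drive_tool(
  deltas=[
    {"linear": [91.6, -205.7, -46], "twist": 0, "claw": 0.6},
    {"linear": [91.6, -205.7, -46], "twist": 0, "claw": 0.6},
    {"linear": [91.6, -205.7, -46], "twist": 0, "claw": 0.6},
    {"linear": [91.6, -205.7, -46], "twist": 0, "claw": 0.6},
    {"linear": [91.6, -205.7, -46], "twist": 0, "claw": 0.6},
    {"linear": [91.6, -205.7, -46], "twist": 0, "claw": 0.6},
    {"linear": [91.6, -205.7, -46], "twist": 0, "claw": 0.6},
    {"linear": [91.6, -205.7, -70], "twist": 0, "claw": 0.6},
    {"linear": [91.6, -205.7, -95], "twist": 0, "claw": 0.6},
    {"linear": [91.6, -205.7, -110], "twist": 0, "claw": 0.6},
    {"linear": [91.6, -205.7, -115], "twist": 0, "claw": 0.6},
    {"linear": [91.6, -205.7, -115], "twist": 0, "claw": 0.6},
  ],
)

```text
clock: 2.2
position: [0.4233, -0.0931, 0.0311]
ee_rot: [-0.002, 0.069, 0.998, 0.001]
contact_force: [0.4, -0.3, 0.4]
width: 0.0513
gripper_force: 0.0
```

Run:
```python
from rig import sensors, eyes
import cv2
s=eyes.get_image("scene")[180:290,180:330,::-1];t=eyes.get_image("top")[220:320,280:410,::-1]
cv2.imwrite("pics/p2.png",cv2.hconcat([cv2.resize(s,(400,300),interpolation=2),cv2.resize(t,(400,300),interpolation=2)]))
print(sensors.get_state()["position"])
```

```text
[ 0.42491815 -0.0940288   0.0326154 ]
```

View pics/p2.png

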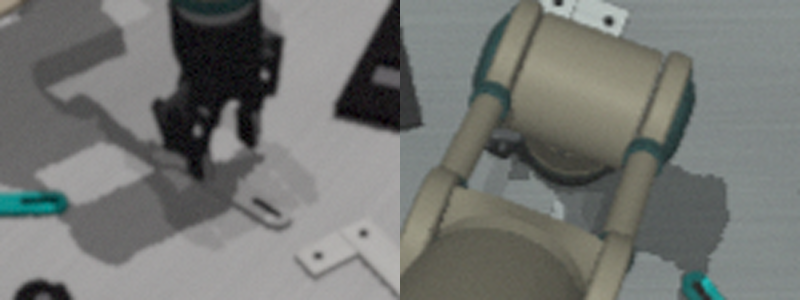

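The fingers straddle the shank. I'll correct the position and go down.

Request:
drive_tool(
  deltas=[
    {"linear": [1.6, -5.8, 0], "twist": 0, "claw": 0.6},
    {"linear": [1.6, -5.8, -7], "twist": 0, "claw": 0.6},
    {"linear": [1.6, -5.8, -14], "twist": 0, "claw": 0.6},
    {"linear": [1.6, -5.8, -20.5], "twist": 0, "claw": 0.6},
    {"linear": [1.6, -5.8, -20.5], "twist": 0, "claw": 0.6},
    {"linear": [1.6, -5.8, -20.5], "twist": 0, "claw": 0.6},
  ],
)

```text
clock: 2.8
position: [0.4255, -0.1003, 0.011]
ee_rot: [-0.001, 0.07, 0.998, 0.0]
contact_force: [-0.3, 0.5, -0.3]
width: 0.0513
gripper_force: 0.0
```

Request:
drive_tool(
  deltas=[
    {"linear": [0, 0, 0.5], "twist": 0, "claw": 0.0},
    {"linear": [0, 0, 0.5], "twist": 0, "claw": 0.0},
    {"linear": [0, 0, 0.5], "twist": 0, "claw": 0.0},
    {"linear": [0, 0, 0.5], "twist": 0, "claw": 0.0},
    {"linear": [0, 0, 0.5], "twist": 0, "claw": 0.0},
    {"linear": [0, 0, 0.5], "twist": 0, "claw": 0.0},
    {"linear": [0, 0, 0.5], "twist": 0, "claw": 0.0},
    {"linear": [0, 0, 0.5], "twist": 0, "claw": 0.0},
  ],
)

```text
clock: 3.47
position: [0.4263, -0.1006, 0.0126]
ee_rot: [0.0, 0.07, 0.998, -0.0]
contact_force: [-0.6, -0.3, 5.3]
width: 0.0215
gripper_force: 68.8
```

Request:
drive_tool(
  deltas=[
    {"linear": [0, 0, 5], "twist": 0, "claw": 0.0},
    {"linear": [0, 0, 15], "twist": 0, "claw": 0.0},
    {"linear": [0, 0, 35], "twist": 0, "claw": 0.0},
    {"linear": [0, 0, 60], "twist": 0, "claw": 0.0},
    {"linear": [0, 0, 90], "twist": 0, "claw": 0.0},
    {"linear": [0, 0, 90], "twist": 0, "claw": 0.0},
    {"linear": [0, 0, 90], "twist": 0, "claw": 0.0},
  ],
)

```text
clock: 4.05
position: [0.4271, -0.1008, 0.1033]
ee_rot: [0.002, 0.07, 0.998, -0.001]
contact_force: [-0.1, 0.3, -2.3]
width: 0.0214
gripper_force: 69.1
```

Run:
```python
from rig import sensors, eyes
import cv2
s=eyes.get_image("scene")[120:290,150:380,::-1]
cv2.imwrite("pics/p3.png",cv2.resize(s,(690,510),interpolation=2))
s=sensors.get_state();print(s["position"],s["width"],s["contact_force"],s["moment"])
```

```text
[ 0.42579241 -0.10033929  0.1019898 ] 0.021157461063528473 [-0.9127242   0.10498128 -3.07227766] [ 0.00730213  0.02968228 -0.00462908]
```

View pics/p3.png

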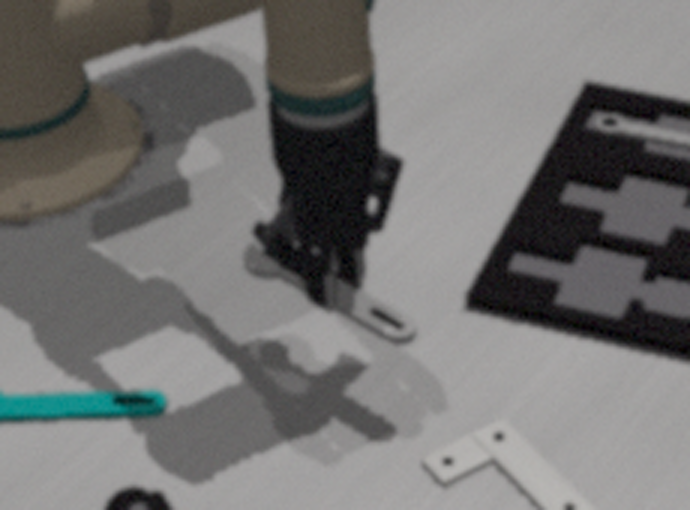

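Holding the bar: load about 3 N, level, gripped mid-shank. I'm carrying it to its pocket while turning -159.2°.

Request:
drive_tool(
  deltas=[
    {"linear": [9, 17, 0], "twist": -6.5, "claw": 0},
    {"linear": [18, 34, 0], "twist": -13, "claw": 0},
    {"linear": [27, 51, 0], "twist": -20, "claw": 0},
    {"linear": [36, 68, 0], "twist": -26.5, "claw": 0},
    {"linear": [46, 85, 0], "twist": -33, "claw": 0},
    {"linear": [56, 102, 0], "twist": -40, "claw": 0},
    {"linear": [65, 119, 0], "twist": -46.5, "claw": 0},
    {"linear": [74, 136, 0], "twist": -53, "claw": 0},
    {"linear": [84, 154, 0], "twist": -60, "claw": 0},
    {"linear": [94, 172, 0], "twist": -66.5, "claw": 0},
    {"linear": [104, 190, 0], "twist": -73, "claw": 0},
    {"linear": [112.8, 206.8, 0], "twist": -79.6, "claw": 0},
  ],
)

```text
clock: 5.1
position: [0.5378, 0.1073, 0.0995]
ee_rot: [-0.002, 0.694, 0.72, -0.002]
contact_force: [0.8, -0.8, -1.2]
width: 0.0215
gripper_force: 69.2
```

Request:
drive_tool(
  deltas=[
    {"linear": [0, 0, 0], "twist": -6.6, "claw": 0},
    {"linear": [0, 0, 0], "twist": -13.2, "claw": 0},
    {"linear": [0, 0, 0], "twist": -19.8, "claw": 0},
    {"linear": [0, 0, 0], "twist": -26.4, "claw": 0},
    {"linear": [0, 0, 0], "twist": -33, "claw": 0},
    {"linear": [0, 0, 0], "twist": -40, "claw": 0},
    {"linear": [0, 0, 0], "twist": -46.6, "claw": 0},
    {"linear": [0, 0, 0], "twist": -53.2, "claw": 0},
    {"linear": [0, 0, 0], "twist": -60, "claw": 0},
    {"linear": [0, 0, 0], "twist": -67, "claw": 0},
    {"linear": [0, 0, 0], "twist": -74, "claw": 0},
    {"linear": [0, 0, 0], "twist": -79.6, "claw": 0},
  ],
)

```text
clock: 6.1
position: [0.537, 0.1062, 0.0995]
ee_rot: [-0.0, 0.994, 0.109, -0.003]
contact_force: [-1.0, 0.4, -2.6]
width: 0.0218
gripper_force: 69.2
```

Request:
drive_tool(
  deltas=[
    {"linear": [0, 0, -20], "twist": 0, "claw": 0},
    {"linear": [0, 0, -40], "twist": 0, "claw": 0},
    {"linear": [0, 0, -55], "twist": 0, "claw": 0},
    {"linear": [0, 0, -60], "twist": 0, "claw": 0},
    {"linear": [0, 0, -60], "twist": 0, "claw": 0},
    {"linear": [0, 0, -60], "twist": 0, "claw": 0},
  ],
)

```text
clock: 6.6
position: [0.5383, 0.1063, 0.0411]
ee_rot: [-0.0, 0.994, 0.112, -0.001]
contact_force: [-0.6, 0.0, -2.5]
width: 0.0215
gripper_force: 69.2
```

Run:
```python
from rig import sensors, eyes
import cv2,numpy as np
a=eyes.get_image("scene")[130:260,290:440,::-1];t=eyes.get_image("top")[170:300,140:290,::-1]
cv2.imwrite("pics/p4.png",cv2.hconcat([cv2.resize(a,(400,347),interpolation=2),cv2.resize(t,(400,347),interpolation=2)]))
s=sensors.get_state();q=s["ee_rot"];print(s["position"],s["width"],s["contact_force"],90-2*np.degrees(np.arctan2(q[1],q[2])))
```

```text
[0.53946646 0.10633786 0.04245423] 0.02170940155379989 [ 0.22486299 -0.2819858  -2.13129336] -77.19704046990137
```

View pics/p4.png

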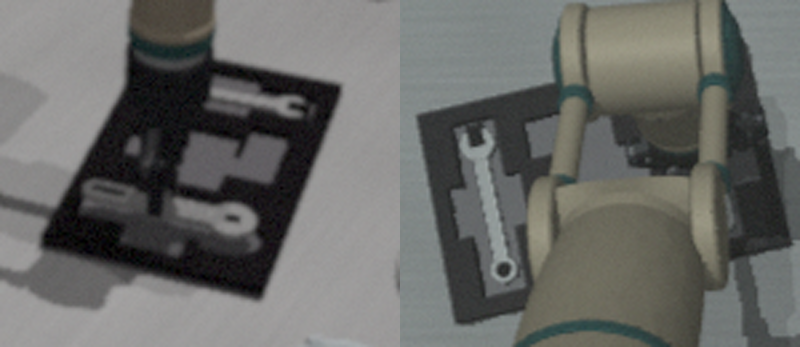

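The bar hangs level, head to +x, over its pocket and lined up. I'll lower it gently.

Request:
drive_tool(
  deltas=[
    {"linear": [0, 0, -6], "twist": 0, "claw": 0},
    {"linear": [0, 0, -12], "twist": 0, "claw": 0},
    {"linear": [0, 0, -16], "twist": 0, "claw": 0},
    {"linear": [0, 0, -19], "twist": 0, "claw": 0},
    {"linear": [0, 0, -21], "twist": 0, "claw": 0},
    {"linear": [0, 0, -22], "twist": 0, "claw": 0},
    {"linear": [0, 0, -22], "twist": 0, "claw": 0},
  ],
)

```text
clock: 7.28
position: [0.5388, 0.1063, 0.0198]
ee_rot: [0.0, 0.994, 0.112, -0.0]
contact_force: [-0.6, 0.3, -1.7]
width: 0.0214
gripper_force: 69.2
```

Request:
drive_tool(
  deltas=[
    {"linear": [0, 0, -0.5], "twist": 0, "claw": 0},
    {"linear": [0, 0, -1], "twist": 0, "claw": 0},
    {"linear": [0, 0, -1.5], "twist": 0, "claw": 0},
    {"linear": [0, 0, -1.5], "twist": 0, "claw": 0},
  ],
)

```text
clock: 7.62
position: [0.5391, 0.1063, 0.0187]
ee_rot: [0.0, 0.994, 0.111, 0.0]
contact_force: [-0.0, -0.2, -2.0]
width: 0.0219
gripper_force: 69.2
```

Request:
drive_tool(
  deltas=[
    {"linear": [0, 0, -0.5], "twist": 0, "claw": 0},
    {"linear": [0, 0, -0.9], "twist": 0, "claw": 0},
    {"linear": [0, 0, -0.9], "twist": 0, "claw": 0},
  ],
)

```text
clock: 7.87
position: [0.5391, 0.1063, 0.0186]
ee_rot: [0.0, 0.994, 0.112, 0.0]
contact_force: [-1.9, -1.0, 4.7]
width: 0.0213
gripper_force: 70.1
```

The bar is on the floor. I'll open within the cut-outs and rise.

Request:
drive_tool(
  deltas=[
    {"linear": [0, 0, 0], "twist": 0, "claw": 0.3},
    {"linear": [0, 0, 0], "twist": 0, "claw": 0.4},
    {"linear": [0, 0, 0], "twist": 0, "claw": 0.5},
    {"linear": [0, 0, 0], "twist": 0, "claw": 0.5},
    {"linear": [0, 0, 0], "twist": 0, "claw": 0.5},
    {"linear": [0, 0, 20], "twist": 0, "claw": 0.5},
    {"linear": [0, 0, 50], "twist": 0, "claw": 0.5},
    {"linear": [0, 0, 85], "twist": 0, "claw": 0.5},
    {"linear": [0, 0, 85], "twist": 0, "claw": 0.5},
  ],
)

```text
clock: 8.62
position: [0.5434, 0.1067, 0.1086]
ee_rot: [0.0, 0.994, 0.112, 0.006]
contact_force: [1.0, -0.1, 0.4]
width: 0.0428
gripper_force: 0.0
```

Request:
drive_tool(
  deltas=[
    {"linear": [10, -28, 0], "twist": -5, "claw": 0.65},
    {"linear": [20, -58, 0], "twist": -10, "claw": 0.65},
    {"linear": [30, -88, 0], "twist": -15, "claw": 0.65},
    {"linear": [40, -118, 0], "twist": -20, "claw": 0.65},
    {"linear": [50, -148, 0], "twist": -25, "claw": 0.65},
    {"linear": [60, -178, 0], "twist": -30, "claw": 0.65},
    {"linear": [68, -202, 0], "twist": -34, "claw": 0.65},
    {"linear": [74, -216.7, 0], "twist": -35.8, "claw": 0.65},
    {"linear": [74, -216.7, -20], "twist": -35.8, "claw": 0.65},
    {"linear": [74, -216.7, -20], "twist": -35.8, "claw": 0.65},
    {"linear": [74, -216.7, -20], "twist": -35.8, "claw": 0.65},
  ],
)

```text
clock: 9.53
position: [0.6114, -0.1096, 0.0813]
ee_rot: [-0.0, 0.98, -0.199, -0.002]
contact_force: [-0.1, 0.7, -1.3]
width: 0.0556
gripper_force: 0.0
```

```bash
cat > m2.py <<'E'
from fit import *
from rig import sensors
import sys
def snap(tag):
    src={n:eyes.get_image(n)[:,:,::-1].copy() for n in CM}
    for n in src: cv2.imwrite(f"pics/{tag}_{n}.png",src[n])
    return src
if __name__=="__main__":
    src=snap(sys.argv[1])
    a=src["scene"][130:260,290:440];t=src["top"][170:300,140:290]
    cv2.imwrite(f"pics/{sys.argv[1]}.png",cv2.hconcat([cv2.resize(a,(400,347),interpolation=2),cv2.resize(t,(400,347),interpolation=2)]))
    s=sensors.get_state();q=s["ee_rot"];print(s["position"].round(4),s["width"],s["contact_force"].round(1),90-2*np.degrees(np.arctan2(q[1],q[2])))
    for c in("top",),("scene",): v,f=fitpart(ARM,[.5388,.1066,np.radians(12.8)],.014,c,src,3); print(c,v.round(4),np.degrees(v[2]).round(1),round(f,3))
E
python3 m2.py p5
```

```text
[ 0.6127 -0.1095  0.0829] 0.055141025158330005 [ 0.5 -0.2 -0.4] -112.92943097981751
('top',) [0.5382 0.1075 0.2233] 12.8 0.335
('scene',) [ 0.5392  0.131  -0.1124] -6.4 0.397
```

View pics/p5.png

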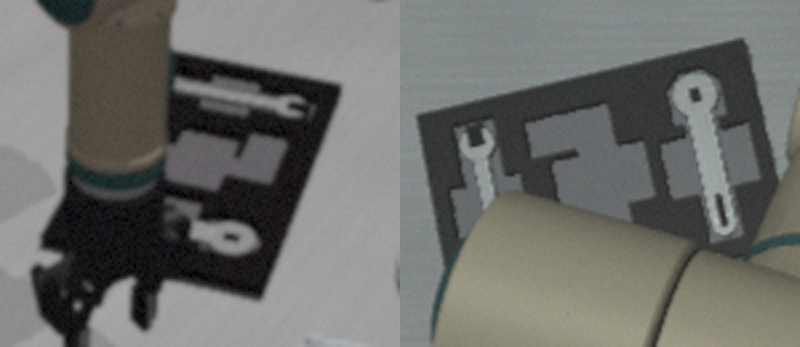

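The torque arm lies in its pocket: in the top view its head is in the bay, at 12.8°, with an even margin all round. Next I go down on the bracket.

Request:
drive_tool(
  deltas=[
    {"linear": [0.5, -0.8, -20], "twist": 0, "claw": 0.65},
    {"linear": [0.5, -0.8, -38], "twist": 0, "claw": 0.65},
    {"linear": [0.5, -0.8, -50], "twist": 0, "claw": 0.65},
    {"linear": [0.5, -0.8, -60], "twist": 0, "claw": 0.65},
    {"linear": [0.5, -0.8, -67], "twist": 0, "claw": 0.65},
    {"linear": [0.5, -0.8, -71], "twist": 0, "claw": 0.65},
    {"linear": [0.5, -0.8, -71], "twist": 0, "claw": 0.65},
    {"linear": [0.5, -0.8, -71], "twist": 0, "claw": 0.65},
  ],
)

```text
clock: 10.3
position: [0.6138, -0.1111, 0.0122]
ee_rot: [0.0, 0.98, -0.199, 0.0]
contact_force: [-0.1, -1.0, 0.6]
width: 0.0556
gripper_force: 0.0
```

Request:
drive_tool(
  deltas=[
    {"linear": [0, 0, 0], "twist": 0, "claw": 0.0},
    {"linear": [0, 0, 0], "twist": 0, "claw": 0.0},
    {"linear": [0, 0, 0], "twist": 0, "claw": 0.0},
    {"linear": [0, 0, 0], "twist": 0, "claw": 0.0},
    {"linear": [0, 0, 0], "twist": 0, "claw": 0.0},
    {"linear": [0, 0, 0], "twist": 0, "claw": 0.0},
    {"linear": [0, 0, 0], "twist": 0, "claw": 0.0},
  ],
)

```text
clock: 10.88
position: [0.614, -0.1114, 0.0128]
ee_rot: [0.0, 0.98, -0.199, 0.001]
contact_force: [-1.1, 0.3, 5.4]
width: 0.0277
gripper_force: 69.5
```

Request:
drive_tool(
  deltas=[
    {"linear": [0, 0, 5], "twist": 0, "claw": 0.0},
    {"linear": [0, 0, 15], "twist": 0, "claw": 0.0},
    {"linear": [0, 0, 35], "twist": 0, "claw": 0.0},
    {"linear": [0, 0, 60], "twist": 0, "claw": 0.0},
    {"linear": [0, 0, 85], "twist": 0, "claw": 0.0},
    {"linear": [0, 0, 85], "twist": 0, "claw": 0.0},
    {"linear": [0, 0, 85], "twist": 0, "claw": 0.0},
  ],
)

```text
clock: 11.47
position: [0.6145, -0.1115, 0.0987]
ee_rot: [0.0, 0.98, -0.199, 0.002]
contact_force: [0.1, 0.3, -2.1]
width: 0.0273
gripper_force: 69.2
```

Run:
```python
from rig import sensors
import numpy as np
s=sensors.get_state();q=s["ee_rot"];print(s["position"].round(4),s["width"],s["contact_force"].round(1),s["qpos"].round(2),90-2*np.degrees(np.arctan2(q[1],q[2])))
```

```text
[ 0.6145 -0.1115  0.0987] 0.027323988637097733 [ 0.1  0.3 -2.1] [-0.29  0.45  1.61 -0.    1.08  1.68] -112.99429698608756
```

The bracket is held. I'm carrying it over with a +215.8° turn, which keeps the wrist in range.

Request:
drive_tool(
  deltas=[
    {"linear": [-7, 24, 0], "twist": 6, "claw": 0},
    {"linear": [-14, 51, 0], "twist": 12, "claw": 0},
    {"linear": [-22, 78, 0], "twist": 18, "claw": 0},
    {"linear": [-30, 105, 0], "twist": 24, "claw": 0},
    {"linear": [-38, 132, 0], "twist": 30, "claw": 0},
    {"linear": [-46, 160, 0], "twist": 36, "claw": 0},
    {"linear": [-54, 188, 0], "twist": 42, "claw": 0},
    {"linear": [-62, 216, 0], "twist": 48, "claw": 0},
    {"linear": [-70, 244, 0], "twist": 54, "claw": 0},
    {"linear": [-78, 272, 0], "twist": 60, "claw": 0},
    {"linear": [-85, 298, 0], "twist": 66, "claw": 0},
    {"linear": [-91.4, 321.2, 0], "twist": 72, "claw": 0},
  ],
)

```text
clock: 12.47
position: [0.52, 0.2113, 0.0951]
ee_rot: [-0.0, 0.909, 0.417, -0.002]
contact_force: [0.7, 0.6, -1.6]
width: 0.0272
gripper_force: 69.2
```

Request:
drive_tool(
  deltas=[
    {"linear": [0, 0, 0], "twist": 6, "claw": 0},
    {"linear": [0, 0, 0], "twist": 12, "claw": 0},
    {"linear": [0, 0, 0], "twist": 18, "claw": 0},
    {"linear": [0, 0, 0], "twist": 24, "claw": 0},
    {"linear": [0, 0, 0], "twist": 30, "claw": 0},
    {"linear": [0, 0, 0], "twist": 36, "claw": 0},
    {"linear": [0, 0, 0], "twist": 42, "claw": 0},
    {"linear": [0, 0, 0], "twist": 48, "claw": 0},
    {"linear": [0, 0, 0], "twist": 54, "claw": 0},
    {"linear": [0, 0, 0], "twist": 60, "claw": 0},
    {"linear": [0, 0, 0], "twist": 66, "claw": 0},
    {"linear": [0, 0, 0], "twist": 72, "claw": 0},
  ],
)

```text
clock: 13.47
position: [0.5206, 0.2096, 0.095]
ee_rot: [-0.001, 0.49, 0.872, -0.001]
contact_force: [-0.2, -0.6, -2.1]
width: 0.0273
gripper_force: 69.3
```

Request:
drive_tool(
  deltas=[
    {"linear": [0, 0, 0], "twist": 6, "claw": 0},
    {"linear": [0, 0, 0], "twist": 12, "claw": 0},
    {"linear": [0, 0, 0], "twist": 18, "claw": 0},
    {"linear": [0, 0, 0], "twist": 24, "claw": 0},
    {"linear": [0, 0, 0], "twist": 30, "claw": 0},
    {"linear": [0, 0, -5], "twist": 36, "claw": 0},
    {"linear": [0, 0, -15], "twist": 42, "claw": 0},
    {"linear": [0, 0, -25], "twist": 48, "claw": 0},
    {"linear": [0, 0, -35], "twist": 54, "claw": 0},
    {"linear": [0, 0, -45], "twist": 60, "claw": 0},
    {"linear": [0, 0, -55], "twist": 66, "claw": 0},
    {"linear": [0, 0, -55], "twist": 71.8, "claw": 0},
  ],
)

```text
clock: 14.47
position: [0.5191, 0.2091, 0.0382]
ee_rot: [-0.004, -0.114, 0.993, -0.001]
contact_force: [-0.4, -0.5, -1.7]
width: 0.0272
gripper_force: 69.3
```

```bash
python3 m2.py p6
python3 - <<'E'
import cv2
from fit import *
src={"scene":cv2.imread("pics/p6_scene.png")}
from rig import sensors
z=sensors.get_state()["position"][2]
print(fitpart(BRK,[.5235,.2105,np.radians(12.8)],z-.0046,("scene",),src,3))
E
```

```text
[0.5203 0.2095 0.0397] 0.027423532650667617 [ 0.1 -0.1 -1. ] 102.79033704224426
('top',) [0.5388 0.1076 0.225 ] 12.9 0.4
('scene',) [0.5397 0.1076 0.2228] 12.8 0.297
(array([0.52450514, 0.20741464, 0.24396198]), np.float64(0.29093001095503274))
```

View pics/p6.png

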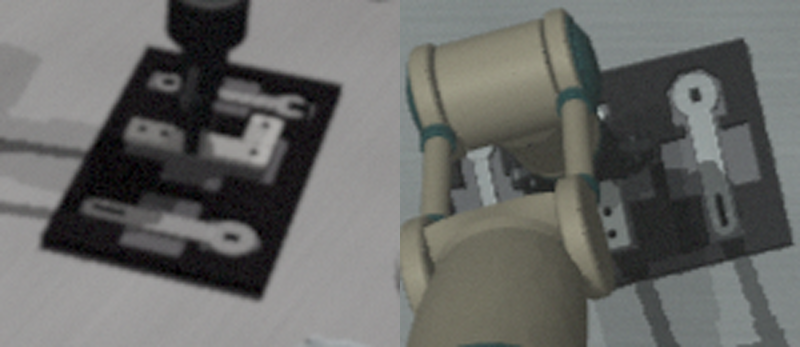

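The bracket is above its pocket, foot towards +x/+y. I'll shift by (2.5, 0.8) mm and lower it.

Request:
drive_tool(
  deltas=[
    {"linear": [2.5, 0.8, 0], "twist": 0, "claw": 0},
    {"linear": [2.5, 0.8, 0], "twist": 0, "claw": 0},
    {"linear": [2.5, 0.8, -6], "twist": 0, "claw": 0},
    {"linear": [2.5, 0.8, -11], "twist": 0, "claw": 0},
    {"linear": [2.5, 0.8, -15], "twist": 0, "claw": 0},
    {"linear": [2.5, 0.8, -17], "twist": 0, "claw": 0},
    {"linear": [2.5, 0.8, -18], "twist": 0, "claw": 0},
    {"linear": [2.5, 0.8, -19], "twist": 0, "claw": 0},
    {"linear": [2.5, 0.8, -19], "twist": 0, "claw": 0},
  ],
)

```text
clock: 15.32
position: [0.5244, 0.2108, 0.0225]
ee_rot: [-0.0, -0.111, 0.994, 0.0]
contact_force: [-0.2, -0.6, -1.5]
width: 0.0274
gripper_force: 69.3
```

Request:
drive_tool(
  deltas=[
    {"linear": [0, 0, -0.5], "twist": 0, "claw": 0},
    {"linear": [0, 0, -1], "twist": 0, "claw": 0},
    {"linear": [0, 0, -1.2], "twist": 0, "claw": 0},
    {"linear": [0, 0, -1.2], "twist": 0, "claw": 0},
  ],
)

```text
clock: 15.65
position: [0.5246, 0.2108, 0.0215]
ee_rot: [0.0, -0.112, 0.994, 0.0]
contact_force: [-0.3, -0.2, -0.7]
width: 0.0273
gripper_force: 69.3
```

Request:
drive_tool(
  deltas=[
    {"linear": [-1.3, -0.3, 0], "twist": 0, "claw": 0},
    {"linear": [-1.3, -0.3, -1], "twist": 0, "claw": 0},
    {"linear": [-1.3, -0.3, -2], "twist": 0, "claw": 0},
    {"linear": [-1.3, -0.3, -2.5], "twist": 0, "claw": 0},
    {"linear": [-1.3, -0.3, -2.5], "twist": 0, "claw": 0},
  ],
)

```text
clock: 16.07
position: [0.5232, 0.2105, 0.0189]
ee_rot: [-0.0, -0.111, 0.994, 0.0]
contact_force: [1.0, 0.2, -1.6]
width: 0.0277
gripper_force: 69.3
```

Request:
drive_tool(
  deltas=[
    {"linear": [0, 0, -0.5], "twist": 0, "claw": 0},
    {"linear": [0, 0, -0.5], "twist": 0, "claw": 0},
  ],
)

```text
clock: 16.23
position: [0.5232, 0.2105, 0.0189]
ee_rot: [0.0, -0.112, 0.994, 0.0]
contact_force: [-1.4, -0.5, 3.3]
width: 0.0271
gripper_force: 69.8
```

The bracket is on the floor, with the force up to +3 N. I'll release and rise, then move away.

Request:
drive_tool(
  deltas=[
    {"linear": [0, 0, 0], "twist": 0, "claw": 0.35},
    {"linear": [0, 0, 0], "twist": 0, "claw": 0.45},
    {"linear": [0, 0, 0], "twist": 0, "claw": 0.54},
    {"linear": [0, 0, 0], "twist": 0, "claw": 0.54},
    {"linear": [0, 0, 0], "twist": 0, "claw": 0.54},
    {"linear": [0, 0, 20], "twist": 0, "claw": 0.54},
    {"linear": [0, 0, 50], "twist": 0, "claw": 0.54},
    {"linear": [0, 0, 90], "twist": 0, "claw": 0.54},
    {"linear": [0, 0, 120], "twist": 0, "claw": 0.54},
  ],
)

```text
clock: 16.98
position: [0.5236, 0.2106, 0.1406]
ee_rot: [0.001, -0.112, 0.994, 0.0]
contact_force: [1.0, -0.4, -1.0]
width: 0.0465
gripper_force: 0.0
```

Request:
drive_tool(
  deltas=[
    {"linear": [-40, -40, 30], "twist": 0, "claw": 0.54},
    {"linear": [-60, -75, 50], "twist": 0, "claw": 0.54},
    {"linear": [-80, -110, 60], "twist": 0, "claw": 0.54},
    {"linear": [-100, -145, 60], "twist": 0, "claw": 0.54},
    {"linear": [-120, -180, 60], "twist": 0, "claw": 0.54},
    {"linear": [-130, -215, 60], "twist": 0, "claw": 0.54},
    {"linear": [-140, -250, 60], "twist": 0, "claw": 0.54},
    {"linear": [-150, -285, 60], "twist": 0, "claw": 0.54},
    {"linear": [-155, -320, 60], "twist": 0, "claw": 0.54},
    {"linear": [-155, -355, 60], "twist": 0, "claw": 0.54},
    {"linear": [-155, -380, 60], "twist": 0, "claw": 0.54},
    {"linear": [-155, -380, 60], "twist": 0, "claw": 0.54},
  ],
)

```text
clock: 17.98
position: [0.3689, -0.1744, 0.1989]
ee_rot: [0.001, -0.109, 0.994, -0.002]
contact_force: [0.6, 1.3, 0.2]
width: 0.0462
gripper_force: 0.0
```

```bash
python3 m2.py p7
python3 - <<'E'
from fit import *
src={n:cv2.imread(f"pics/p7_{n}.png") for n in CM}
for n in CM: print(n,fitpart(BRK,[.5235,.2105,np.radians(12.8)],.014,(n,),src,3))
E
```

```text
[ 0.3679 -0.17    0.1983] 0.04601749116698265 [0.7 0.4 0.1] 102.64775862707143
('top',) [0.5388 0.1069 0.2256] 12.9 0.331
('scene',) [0.5407 0.1082 0.2282] 13.1 0.291
top (array([0.52361798, 0.21125815, 0.22632997]), np.float64(0.15563316002923508))
scene (array([0.52600191, 0.21341413, 0.22380615]), np.float64(0.13482987730375046))
```

View pics/p7.png

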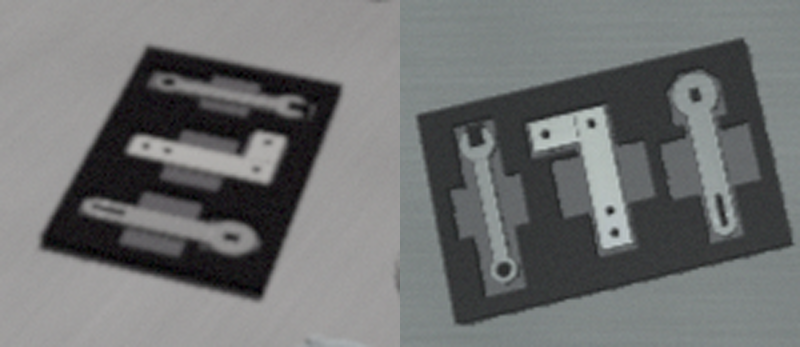

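Both parts lie in their pockets, within about 2 mm and 0.5° of the fits, the spanner hasn't moved and the gripper is clear. I'm handing in.

```bash
python3 -c "
from rig import manip
print(manip.sign_off())"
```

```text
the job is handed in; nothing more can be done
None
```

The torque arm and the larger caliper bracket were set down flat in their pockets, each within about 2 mm and 0.5° of its pocket in the final pictures, nothing else was touched, and I handed the job in at about 18 s of the 64 s.

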